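Open a keepsake box by its hidden notch

TASK

Open the wooden keepsake box to show what is in it: feel along the ledge at its front edge with a fingertip to find the finger notch, press the catch down inside the notch so that the lid springs up part-way, then push the lid back with the fingers until it stays open by itself. Do not lift, tip or shove the box about, and leave the things in it and round it where they are.

Things in the scene. Friction and masses are not known exactly. Their poses are not given: they have to be found in the camera images.
- keepsake_box: Loose flat wooden box, about 2.4 kg, standing on the table: 150 (x, front to back) x 240 (y, along the front) x 74 mm high. Origin: middle of its underside; its -x side is the front, with the ledge, and faces the robot; z up. The lid covers all but the ledge. It slides on the table if pushed with more than about 10 N; it must stay within 40 mm.
- ledge (a point): Middle of the flat ledge along the box's front edge, on its top face, 56 mm above the table; axes as the box. The ledge is 41 mm wide (x) and 240 mm long (y), 18 mm below the lid's top. Sunk in it is the finger notch: its middle lies somewhere within 30 mm either side of this point along y; where exactly is not told. Notch: 42 mm (y) x 33 mm (x -16 to +17), 12 mm deep down to the catch.
- catch (a joint): Sprung rocking catch of the same wood that forms the whole floor of the notch, 12 mm below the ledge. 0 at rest, 0.28 rad fully pressed; its middle sinks 24 mm per rad. At its middle 2 N starts it and 4 N presses it to 0.15 rad (4 mm), where the lid comes free; a wide fingertip bears on its rear part and needs 6 to 9 N. Springs back when let go. Its value does not tell where the notch is.
- lid (a joint): Lid angle: 0 shut and held by the catch, grows as the front edge rises. Once freed, a spring leaf lifts it to about 1.05 rad (60 degrees) unless something is in the way; from there it is free and light (0.2 kg, about 1 N at the edge): pushed past upright (1.57) it falls back and stays against its stop at 1.92 rad. It does not lock again by itself.
- lid_edge (a point): Middle of the lid's front edge; moves with the lid. Shut, it is 68 mm above the table, 20 mm behind the middle of the ledge. The lid is 12 mm thick, 242 mm wide and 102 mm from this edge to the hinge line; raised to 60 degrees the edge is about 155 mm up, upright about 168 mm.
- hinge_line (a point): Middle of the lid's hinge line, at the back of the box, 66 mm above the table; fixed on the box, axes as the box.
- brooch_in: Loose brooch of plain wood, 36 mm across, 12 mm high, lying in the box on its floor (12 mm above the table); stays there. Origin: middle of its underside.
- bracelet_in: Loose bead bracelet, 68 mm across, 12 mm high, lying in the box on its floor; stays there. Origin: middle of its underside.
- spool: Loose thread spool, 24 mm across, 36 mm high, standing on the table in front of the box, 28 to 43 mm off its front face; leave it. Origin: middle of its underside.
- stool: Loose miniature stool, 52 mm across, 40 mm high, standing by the box's left (+y) end, 26 to 39 mm off it; leave it. Origin: middle of its underside.
- bracelet_by: Loose bead bracelet, 70 mm across, 14 mm high, lying on the table to the right of the box; leave it. Origin: middle of its underside.
- figure_a: Loose black carved figure, 45 x 65 mm foot, 123 mm high, standing to the right of the box; leave it. Origin: middle of its underside.

How it is judged (in metres and radians):
On the way:
1. the catch inside the notch is pressed down by the robot (value of joint catch above 0.11 rad and contact force between the fingers and keepsake_box above 0.5 N).
At the end, for the whole second after the job is handed in: the lid stands open against its stop (lid joint above 1.75 rad), the catch has sprung back up (below 0.04 rad), the box stands flat and at rest within 40 mm of where it was (value of joint lid above 1.75 rad and value of joint catch below 0.04 rad and distance of keepsake_box from where it was at the start of the episode below 0.04 m and angle between keepsake_box's own z axis and vertical below 0.05 rad and linear speed of keepsake_box below 0.01 m/s); the robot touches nothing.
It fails at once if the box is lifted or tipped (height (world z) of keepsake_box above 0.015 m or angle between keepsake_box's own z axis and vertical above 0.12 rad).
It fails at once if the box is shoved more than 40 mm (distance of keepsake_box from where it was at the start of the episode above 0.04 m).
It fails at once if a thing in the box is lifted or thrown about (height (world z) of any of brooch_in, bracelet_in above 0.04 m or distance of any of brooch_in, bracelet_in from where it was at the start of the episode above 0.06 m).
It fails at once if a thing beside the box is pushed away, knocked over or lifted (distance of any of spool, stool, bracelet_by, figure_a from where it was at the start of the episode above 0.04 m or angle between any of spool, stool, figure_a's own z axis and vertical above 0.5 rad).
It also fails if it takes over 69 s, if anything falls off the work surface, if the arm or the gripper's body presses on something with over 40 N, if the wrist force passes 120 N, or if a joint passes its speed limit or range.

ROBOT

A 6-joint arm with a two-finger parallel gripper is mounted at the origin on the work surface; the furniture and walls round the work are solid. World frame = base frame: x ahead of the robot, y to its left, z up, the work surface at z = 0. Lengths are in m, angles in degrees, forces in N, time in s.
With the tool pointing down it reaches from about 0.25 to 0.725 m from the base axis. Payload 9.7 kg.
Tool frame: the origin (TCP) lies midway between the tips of the shut fingers; the grasp point (between the pads) lies bot.hold_point_z behind it (bot.hold_point_z is the distance from the TCP to the grasp point, in m); z points along the fingers, y is the line along which they close (so a half turn about z gives the same grasp; the last joint's range is limited). The gripper opens to 85 mm and grips with 20 to 120 N. Pads are 22 mm wide; open, the fingers measure 114 mm over their backs; the gripper's body (76 mm by 85 mm) begins 54 mm behind the grasp point. The pads swing forward as they close: fully open they stand 13 mm farther back than shut.
Start: joints at [67.953, 4.979, 10.078, 95.1, 0, 90], TCP at [0.206, 0.51, 0.231] pointing down, gripper open.
Joint ranges: [-179.16, 179.16], [-48.56, 103.87], [-65.8, 70.77], [-126.05, 130.52], [-82.76, 87.17], [-180, 180]. Speed limits (degrees/s): [127.2, 127.2, 147.25, 180, 180, 180].

INTERFACE

Orientations are given as [roll, pitch, yaw] about the fixed x, y, z axes, in that order (R = Rz(yaw) Ry(pitch) Rx(roll)).
In Python, from workcell import bot, camera, camera_model, ticket gives the robot as it stands.
- The arm moves only by the tool send_rows, never from a script. Its argument "targets" is text: rows parted by semicolons, each of 5 numbers parted by spaces: the shift along the tool's x, y, z in mm, then the turn about the tool's z in degrees, then the closure in counts, from 0 (fully open) to 255 (shut). A call has 1 to 20 rows; each row is the pose to reach, as a shift and turn from the pose commanded when the call began, along the tool's axes at that moment; what a row does not reach only later rows make up. A row lasts 1/8 s, in which the tool goes at most 62.5 mm and 10.7 degrees, less where a joint would pass 70% of its speed; a pose out of reach is approached as far as the arm can. A call with a gripper value outside its range is refused whole. The fingers move at their own pace and stop on an object; "newtons" is the grip in N (left out, the last holds). Time passes only in rows, so rows that repeat a pose let the fingers close. It gives the time, the measured TCP pose, the force, the opening and the grip force at its end, in the units of the state.
- bot.get_obs(): the state, without advancing time (a new reading comes with each control period).
- camera(name): name is "scene" or "top" or "wrist"; returns the picture (400x640x3 uint8, blue, green, red); there is no depth.
- camera_model(name): a dict with "K" (3x3 intrinsics, pixels), "dist_coeffs" ([k1, k2, p1, p2, k3] as OpenCV has them; the pictures are not rectified), "pose" (4x4, takes a point from camera to world coordinates); the wrist camera has in their place "T_tool_cam" (4x4, takes a point from camera to tool coordinates, whose origin is the TCP and whose axes are the flange's). Camera axes: x right, y down, z forward; pixel columns grow to the right and rows downward; lengths in m; the calibration is good to about 2 mm. A picture is of the moment at which its call begins: read the wrist's pose just before it. camera_model takes no time and is no camera call.
- ticket.job_done(): hands the job in; it is judged then, once.
The state is a dict: "time": time; "q": joint angles; "qd": joint speeds; "joint_efforts": joint torques, N m; "ee_pos": TCP position; "tcp_rot": TCP orientation; "wrist_force": force on the tool from outside, world axes, zero at the start; "torque": the same for the moment, N m; "opening": finger opening in m; "grasp_force": force on a finger pad.
Only numpy, scipy, OpenCV 4.12 (cv2) and the standard library are available. Lean on these libraries where they do the work, as an engineer would, in place of code of your own. Each camera call takes 0.05 s, during which the arm holds its last target. There are 200 camera calls.

## Working session

There is one attempt and no reset: what is moved stays moved. The work goes in short steps, Python scripts to look and compute and a tool call to move; the robot and the scene stay as the last step left them, time stands still between calls to the robot, and variables do not carry over. Pictures are saved under pics/ and viewed, at most 10 in all, crops included, and the job is handed in when it is done.

Besides the shell and the picture viewer there is one more tool, called after "Call:" in YAML: its name, and indented under it one key for each argument. send_rows: Moves the arm, as the interface text tells. Its arguments: {"type":"object","properties":{"targets":{"type":"string"},"newtons":{"type":"number"}},"required":["targets"]}

```bash
mkdir -p pics; cat > h.py <<'E'
import numpy as np, cv2
from workcell import bot, camera, camera_model, ticket
def ray(name,uv,z,pose=None):
    m=camera_model(name);T=np.array(m["pose"]) if pose is None else pose
    p=cv2.undistortPoints(np.array(uv,float).reshape(-1,1,2),np.array(m["K"]),np.array(m["dist_coeffs"]))[:,0]
    d=np.c_[p,np.ones(len(p))]@T[:3,:3].T;o=T[:3,3]
    return o+d*((np.broadcast_to(z,len(p))-o[2])/d[:,2])[:,None]
E
python3 - <<'E'
from h import *
for n in("top","scene"): cv2.imwrite(f"pics/{n}0.png",camera(n)); print(n,np.round(camera_model(n)["pose"],3).tolist())
print(bot.get_obs(),bot.hold_point_z)
E
```

```text
top [[0.059, -0.971, 0.233, 0.292], [-0.998, -0.057, 0.015, 0.285], [-0.001, -0.234, -0.972, 0.893], [0.0, 0.0, 0.0, 1.0]]
scene [[0.648, -0.388, 0.655, -0.078], [-0.762, -0.335, 0.554, -0.198], [0.004, -0.858, -0.513, 0.528], [0.0, 0.0, 0.0, 1.0]]
{'time': 0.1, 'q': array([ 6.79531281e+01,  5.01013485e+00,  1.00385617e+01,  9.50996869e+01,
       -4.79285974e-04,  8.99987537e+01]), 'qd': array([-0.01395848, -0.00724936,  0.00820173,  0.05367381, -0.03057385,
       -0.04456526]), 'joint_efforts': array([ 6.32262836e-04, -5.21562839e+01,  4.65655124e+01,  1.59118522e-02,
        6.64218828e-05, -4.86679915e-05]), 'ee_pos': array([0.20637538, 0.50958999, 0.23062912]), 'tcp_rot': array([-1.79928740e+02,  4.77735576e-04,  1.57954375e+02]), 'wrist_force': array([-0.14015855,  0.54913569, -0.54971194]), 'torque': array([-0.02485345,  0.00126133,  0.00575772]), 'grasp_force': 0.0, 'opening': 0.08525168634634372} 0.0187
```

View pics/top0.png

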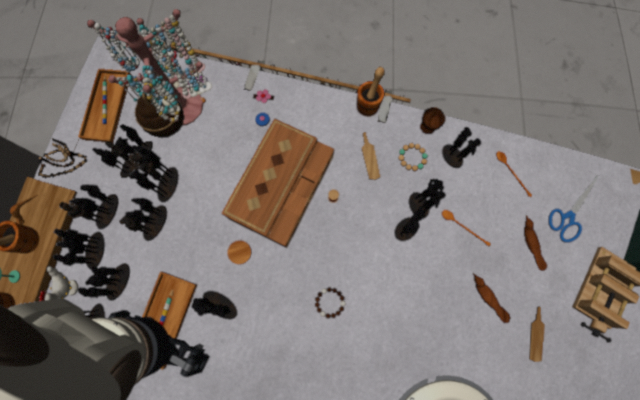

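View pics/scene0.png

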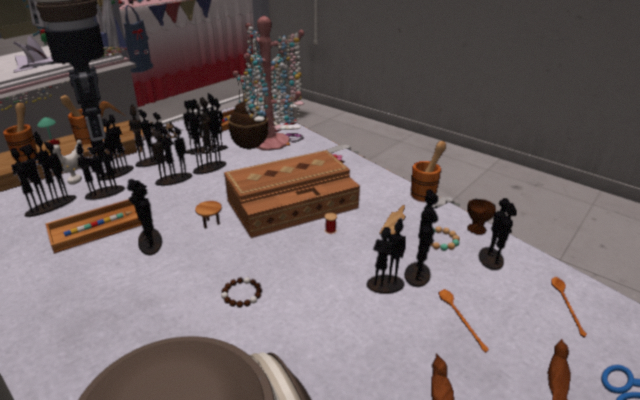

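The box's ledge runs from about (285,245) to (333,147) in the top view. A dark notch shows near (312,180), and the spool is at (334,195). I'll enlarge the view for corner measurement.

```bash
python3 - <<'E'
from h import *
a=cv2.imread("pics/top0.png")[110:260,215:345]; b=cv2.imread("pics/scene0.png")[145:240,215:370]
a=cv2.resize(a,None,fx=4,fy=4,interpolation=cv2.INTER_CUBIC)
cv2.imwrite("pics/topz.png",a)
E
```

```text
(no output)
```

View pics/topz.png

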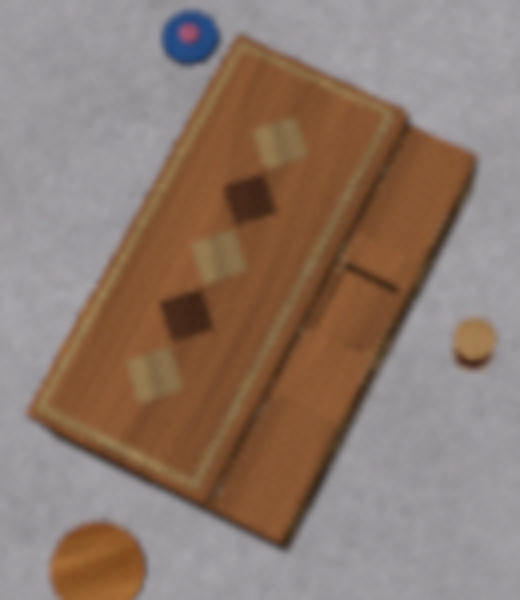

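The enlarged view shows ledge outer corners at (475,158) and (285,545). Lid corners are at (240,38), (408,112), (208,500) and (33,412). The notch seems to lie between the end edges (371,277) and about (335,337).

```bash
python3 - <<'E'
from h import *
f=lambda L,z: ray("top",np.array(L)/4+[215-.4,110-.4],z)
lid=f([(240,38),(408,112),(208,500),(33,412)],.074)
led=f([(475,158),(285,545)],.056)
n=lambda v:np.linalg.norm(v)
print(n(lid[0]-lid[1]),n(lid[1]-lid[2]),n(lid[2]-lid[3]),n(led[0]-led[1]))
yv=(lid[1]-lid[2]+lid[0]-lid[3]+led[0]-led[1]);yv=-yv/n(yv);yv[2]=0;yv/=n(yv)
xv=np.array([yv[1],-yv[0],0]);print("x axis",xv,"yaw",np.degrees(np.arctan2(xv[1],xv[0])))
front=led.mean(0); 
L=front+xv*.0205
print("front",front,"ledge from front",L,"lid edge mid",lid[1:3].mean(0),"from lid:",lid[1:3].mean(0)-.0205*xv, "back",lid[[0,3]].mean(0))
for p in f([(345,265),(398,290),(310,325),(360,348)],.056):print("notch",[(p-L)@xv,(p-L)@yv])
sp=f([(475,338)],.036);st=f([(97,568)],.04)
for q in(sp,st):print(q,(q-L)@xv,(q-L)@yv)
print("lid",(lid-L)@xv,(lid-L)@yv)
print(camera_model("wrist"))
E
```

```text
0.10340200449867706 0.23714725506739814 0.10449298397575216 0.23738505113320466
x axis [0.3797654  0.92508283 0.        ] yaw 67.68084846891172
front [0.49238036 0.31635121 0.056     ] ledge from front [0.50016555 0.33531541 0.056     ] lid edge mid [0.51075365 0.35542099 0.074     ] from lid: [0.50296846 0.33645679 0.074     ] back [0.5504312  0.45149451 0.074     ]
notch [np.float64(0.017930547226775263), np.float64(-0.03193874327452898)]
notch [np.float64(-0.014315030802168829), np.float64(-0.031720773022820725)]
notch [np.float64(0.02002706480519645), np.float64(0.006547212402692349)]
notch [np.float64(-0.00999325880326055), np.float64(0.00631020458508314)]
[[0.50463876 0.26648358 0.036     ]] [-0.06197637] [-0.03027804]
[[0.36545425 0.4617197  0.04      ]] [0.06577575] [0.17262308]
lid [0.1258799  0.02247957 0.02276107 0.127249  ] [-0.12014437 -0.12073302  0.11641407  0.11538618]
{'K': array([[333.08212456,   0.        , 319.35009097],
       [  0.        , 333.08212456, 200.94935988],
       [  0.        ,   0.        ,   1.        ]]), 'dist_coeffs': array([-0.03013426,  0.        ,  0.        ,  0.        ,  0.        ]), 'T_tool_cam': array([[ 2.26599044e-04, -9.49533054e-01, -3.13666906e-01,
         8.01079864e-02],
       [ 9.99999805e-01,  3.24635147e-05,  6.24145601e-04,
         2.89073982e-05],
       [-5.82464148e-04, -3.13666986e-01,  9.49532876e-01,
        -1.42332135e-01],
       [ 0.00000000e+00,  0.00000000e+00,  0.00000000e+00,
         1.00000000e+00]])}
```

Call:
send_rows:
  targets: "-60 -8 0 -10 255;-120 -17 0 -20 255;-180 -26 0 -30 255;-240 -35 0 -40 255;-300 -44 0 -50 255;-350 -51 20 -60 255;-350 -51 40 -70 255;-350 -51 50 -80 255;-350 -51 60 -89.7 255;-350 -51 60 -89.7 255;-350 -51 60 -89.7 255;-350 -51 60 -89.7 255"
  newtons: 60

```text
time: 1.6
ee_pos: [0.5118, 0.3313, 0.1718]
tcp_rot: [-180.0, 0.0, -112.5]
wrist_force: [0.4, -0.3, -0.7]
opening: 0.0003
grasp_force: 0.0
```

```bash
cat >> h.py <<'E'
from scipy.spatial.transform import Rotation as R
def wpose():
    o=bot.get_obs();T=np.eye(4);T[:3,:3]=R.from_euler("xyz",o["tcp_rot"],degrees=True).as_matrix();T[:3,3]=o["ee_pos"]
    return T@np.array(camera_model("wrist")["T_tool_cam"]),o
L0=np.array([.5015,.336,.056]);XV=np.array([.3798,.9251,0]);YV=np.array([-.9251,.3798,0])
E
python3 - <<'E'
from h import *
T,o=wpose();im=camera("wrist");cv2.imwrite("pics/w0.png",im);np.save("T0.npy",T);print(o["ee_pos"],o["tcp_rot"],o["wrist_force"],o["q"],o["time"])
E
```

```text
[0.51182011 0.33131055 0.17181133] [-1.79978508e+02  3.41106083e-02 -1.12460579e+02] [ 0.36977058 -0.26260413 -0.69993555] [ 3.29149306e+01  1.24057601e+01  1.18228678e+01  8.93768268e+01
  1.69605648e-03 -3.46244836e+01] 1.6
```

View pics/w0.png

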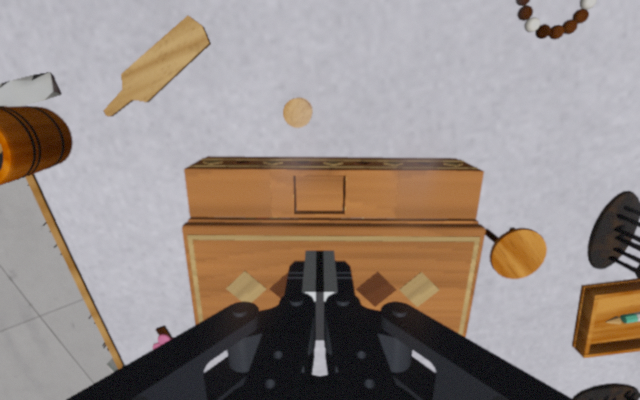

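The wrist view shows the notch plainly as a rectangle, columns 294–345 and rows 176–213. The ledge's front edge runs from (187,168) to (481,170), and the spool is at (298,112).

```bash
python3 - <<'E'
from h import *
T=np.load("T0.npy")
P=ray("wrist",[(294,176),(345,176),(294.5,213),(344.5,213),(187,168),(481,170.5),(298,109)],[.056]*6+[.036],T)
for p in P:print(np.round(p,4),np.round([(p-L0)@XV,(p-L0)@YV],4))
c=P[:4].mean(0);print("notch c",c)
a=P[4]-P[5];a=-a;print("front dir yaw",np.degrees(np.arctan2(a[1],a[0]))-90)
Rt=R.from_euler("xyz",bot.get_obs()["tcp_rot"],degrees=True).as_matrix()
print("tool shift mm",1000*Rt.T@(c-bot.get_obs()["ee_pos"]))
E
```

```text
[0.5249 0.3086 0.056 ] [-0.0164 -0.032 ]
[0.4873 0.3242 0.056 ] [-0.0163  0.0087]
[0.5372 0.3376 0.056 ] [ 0.015  -0.0324]
[0.499  0.3534 0.056 ] [0.0151 0.0089]
[0.6008 0.2701 0.056 ] [-0.0233 -0.1169]
[0.3851 0.3614 0.056 ] [-0.0207  0.1173]
[0.5028 0.263  0.036 ] [-0.0671 -0.0289]
notch c [0.5120779  0.33094747 0.056     ]
front dir yaw 67.05913648501178
tool shift mm [  0.2850557   -0.32432683 115.78887568]
```

Call:
send_rows:
  targets: "1 0 40 0 255;1 0 80 0 255;1 0 105 0 255;1 0 112 0 255;1 0 116 0 255;1 0 120 0 255;1 0 124 0 255;1 0 124 0 255"

```text
time: 2.65
ee_pos: [0.5114, 0.3302, 0.0473]
tcp_rot: [-180.0, 0.0, -112.4]
wrist_force: [-0.1, -0.0, 0.3]
opening: 0.0001
grasp_force: 0.0
```

Call:
send_rows:
  targets: "0 0 2 0 255;0 0 4 0 255;0 0 6 0 255;0 0 7 0 255;0 0 7 0 255"

```text
time: 3.28
ee_pos: [0.5112, 0.3295, 0.0407]
tcp_rot: [-180.0, -0.1, -112.4]
wrist_force: [-2.2, -3.9, 6.1]
opening: -0.0001
grasp_force: 3.9
```

Call:
send_rows:
  targets: "0 0 1 0 255;0 0 2 0 255;0 0 2 0 255"

```text
time: 3.65
ee_pos: [0.511, 0.3288, 0.039]
tcp_rot: [-180.0, -0.1, -112.4]
wrist_force: [-4.4, -8.9, 10.1]
opening: -0.0002
grasp_force: 5.8
```

```bash
python3 - <<'E'
from h import *
im=camera("scene")[120:240,190:380];cv2.imwrite("pics/s1.png",cv2.resize(im,None,fx=4,fy=4,interpolation=cv2.INTER_CUBIC))
E
```

```text
(no output)
```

View pics/s1.png

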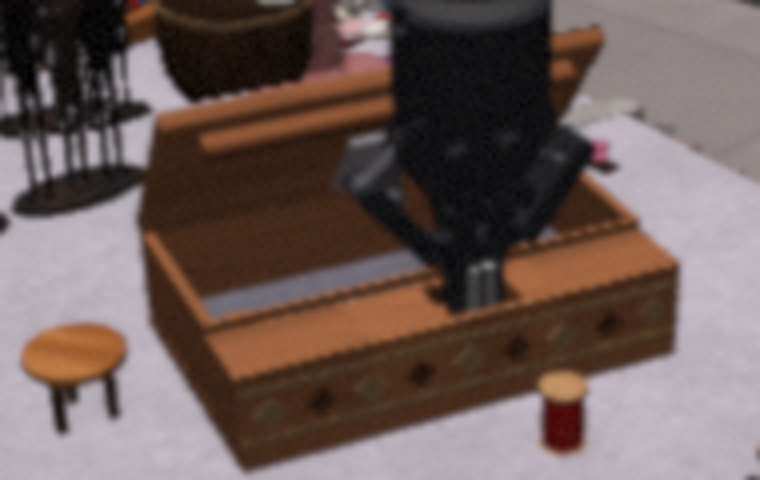

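The lid has sprung up to about 60° and the finger is in the notch. Next I withdraw straight up, then push the lid back.

Call:
send_rows:
  targets: "0 0 -4 0 255;0 0 -10 0 255;0 0 -25 0 255;0 0 -55 0 255;0 0 -86 0 255;0 30 -86 0 255;0 60 -86 0 255;0 60 -86 0 255"

```text
time: 4.7
ee_pos: [0.4547, 0.3538, 0.1254]
tcp_rot: [-180.0, 0.0, -112.2]
wrist_force: [0.4, -0.1, 1.0]
opening: -0.0002
grasp_force: 0.0
```

Call:
send_rows:
  targets: "-30 0 0 0 255;-55 0 0 0 255;-65 0 0 0 255;-75 0 0 0 255;-82 0 0 0 255;-89 0 0 0 255;-96 0 0 0 255;-102 0 0 0 255;-108 0 0 0 255;-114 0 0 0 255;-120 0 0 0 255;-120 0 0 0 255;-120 0 0 0 255"

```text
time: 6.32
ee_pos: [0.5014, 0.4639, 0.1242]
tcp_rot: [180.0, -0.0, -112.3]
wrist_force: [0.1, -0.7, -1.1]
opening: 0.0002
grasp_force: 0.0
```

```bash
python3 - <<'E'
from h import *
im=camera("scene")[100:250,190:380];cv2.imwrite("pics/s2.png",cv2.resize(im,None,fx=4,fy=4,interpolation=cv2.INTER_CUBIC))
E
```

```text
(no output)
```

View pics/s2.png

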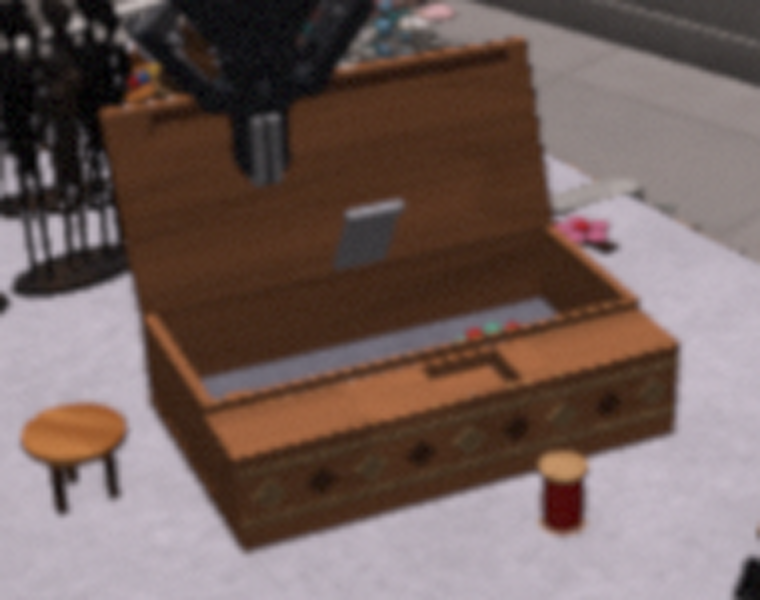

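The lid is back past upright, and nothing else has moved. I'll back off and check.

Call:
send_rows:
  targets: "15 0 0 0 255;50 0 -5 0 255;100 0 -30 0 255;140 0 -60 0 255;140 0 -60 0 255;140 0 -60 0 255;140 0 -60 0 255;140 0 -60 0 255"

```text
time: 7.38
ee_pos: [0.4481, 0.3349, 0.1831]
tcp_rot: [179.9, -0.1, -112.3]
wrist_force: [0.3, -0.1, 0.2]
opening: -0.0001
grasp_force: 0.0
```

```bash
python3 - <<'E'
from h import *
a=camera("scene")[100:250,190:380];b=camera("top")[60:260,200:360]
a=cv2.resize(a,(507,400));b=cv2.resize(b,None,fx=1.8,fy=2);b=cv2.resize(b,(288,400))
cv2.imwrite("pics/s3.png",np.hstack([a,b]));print(bot.get_obs()["wrist_force"])
E
```

```text
[0.15275735 0.99394229 0.44504665]
```

View pics/s3.png

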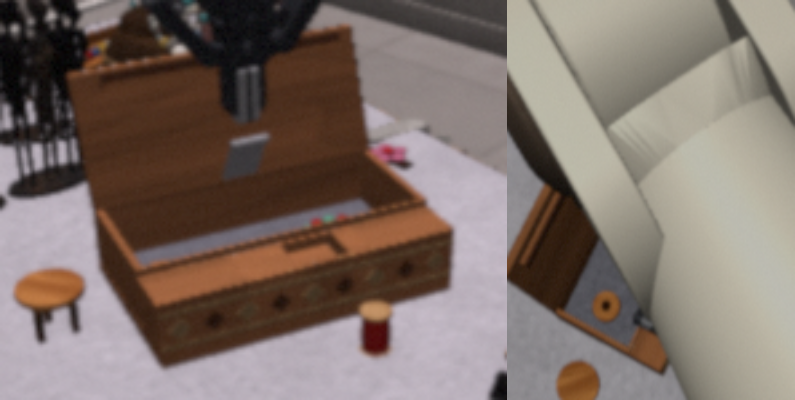

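The lid stays back with the arm clear of it. I'll check its corner pixel, about (216,128), against the predicted 1.92 rad position, then hand in.

```bash
python3 - <<'E'
from h import *
m=camera_model("scene");T=np.linalg.inv(np.array(m["pose"]))
H=L0+.122*XV
for a in(1.6,1.75,1.92):
    p=H+.121*YV-.102*np.cos(a)*XV;p[2]=.066+.102*np.sin(a)
    print(a,cv2.projectPoints(p[None],T[:3,:3],T[:3,3],np.array(m["K"]),np.array(m["dist_coeffs"]))[0].ravel())
E
```

```text
1.6 [217.94008995 130.19685392]
1.75 [215.82098783 128.25614437]
1.92 [213.70332076 127.456734  ]
```

The corner fit is consistent with an angle past upright. A free lid resting there unsupported must be against its stop, so I'm handing in.

```bash
python3 -c "
from workcell import ticket;print(ticket.job_done())"
```

```text
the job is handed in; nothing more can be done
None
```

I pressed the catch, pushed the lid back until it stayed open past upright by itself, and handed the job in; I found the notch by camera rather than by feeling along the ledge, inferred rather than measured that the lid is on its stop, and was given no verdict.

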